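Run a board on the probe press

ROBOT

A 6-joint arm with a two-finger parallel gripper is mounted at the origin on the work surface. World frame = base frame: x ahead of the robot, y to its left, z up, the work surface at z = 0. Lengths are in m, angles in rad, forces in N, time in s.
With the tool pointing down it reaches from about 0.35 to 0.975 m from the base axis. Payload 4.9 kg.
Tool frame: the origin (TCP) lies between the finger pads; the fingertips stand 14 mm ahead of it and the grasp point (between the pads) lies 5 mm behind it (manip.tcp_to_tips is the distance from the TCP to the fingertips, in m); z points along the fingers, y is the line along which they close (so a half turn about z gives the same grasp; the last joint's range is limited). The gripper opens to 85 mm and grips with 20 to 120 N. Pads are 22 mm wide; open, the fingers measure 114 mm over their backs; the gripper's body (76 mm by 85 mm) begins 54 mm behind the grasp point. The pads swing forward as they close: fully open they stand 13 mm farther back than shut.
Start: joints at [1.177, 0.053, 1.613, -0, 1.476, -0.119], TCP at [0.17, 0.602, 0.245] pointing down, gripper open.
Joint ranges: [-3.01, 3.01], [-1.01, 2.22], [0.06, 2.58], [-1.02, 4.17], [0.09, 2.62], [-3.14, 3.14]. Speed limits (rad/s): [2.57, 2.57, 3.14, 3.14, 3.14, 3.14].

INTERFACE

Orientations are given as a unit quaternion [w, x, y, z].
In Python, from plant import manip gives the robot as it stands.
- The arm moves only by the tool servo_tool, never from a script. Its argument "moves" is a list that holds one entry, the list of rows, each a list of 7 numbers: the shift along the tool's x, y, z in mm, then the turn, a rotation vector about the tool's x, y, z in degrees, then the finger opening in mm, from 0 to 85.4. In form: [[[x, y, z, ax, ay, az, fingers], ...]]. A call has 1 to 12 rows; each row shifts and turns the commanded pose from where the row before left it, along the tool's axes as they then stand; what a row does not reach is not made up. A row lasts 1/8 s, in which the tool goes at most 62.5 mm and 10.7 degrees, less where a joint would pass 70% of its speed; a pose out of reach is approached as far as the arm can. A call with a gripper value outside its range is refused whole. The fingers move at their own pace and stop on an object; the grip force is fixed at half the most. Time passes only in rows, so rows that do not move let the fingers close. It gives the time, the measured TCP pose, the force, the opening and the grip force at its end, in the units of the state.
- manip.state(): the state, without advancing time (a new reading comes with each control period).
- manip.grab_frame(name): name is "scene" or "top" or "wrist"; returns a dict with "image" (480x640x3 uint8, blue, green, red), "mtx" (3x3 intrinsics, pixels), "eye" and "rotation" of the camera in the world. Camera axes: x right, y down, z forward; pixel columns grow to the right and rows downward; lengths in m; the calibration is good to about 2 mm. A picture is of the moment at which its call begins. There is no depth.
- manip.job_done(): hands the job in; it is judged then, once.
The state is a dict: "time": time; "joint_pos": joint angles; "joint_vel": joint speeds; "joint_efforts": joint torques, N m; "tool_pos": TCP position; "tool_rot": TCP orientation; "contact_force": force on the tool from outside, world axes, zero at the start; "ft_torque": the same for the moment, N m; "gripper_width": opening from 0.0 (shut) to 1.0 (fully open); "grasp_force": force on a finger pad.
Only numpy, scipy, OpenCV 4.12 (cv2) and the standard library are available. Lean on these libraries where they do the work, as an engineer would, in place of code of your own. Each camera call takes 0.05 s, during which the arm holds its last target. There are 200 camera calls.

TASK

Run the board that lies in the hand-lever probe press: first turn the knob on top of the tester's switch box clockwise until it clicks over into its on position, then bring the press's lever down until it is level, but not well past level, which would crush the probe pins. Hold the lever level and steady with the gripper for at least two seconds, and finish while still holding it there; leave the other things on the mat where they are.

Things in the scene. Friction and masses are not known exactly. Their poses are not given: they have to be found in the camera images.
- press: hand-lever probe press, fixed: aluminium base 240 x 180 mm, 50 high, green board in a black nest on it, white column at the back, white head 90 wide over the board up to 214 high, under it a ram with an aluminium plate of brass pins. Origin: centre of the base's underside, on the mat. x to the back (column), -x to the front, where the lever sticks out; y left, z up
- lever_pivot (a point): centre of the lever's hub on the left side of the press head: press frame (0, 68, 180) mm. The lever swings about the press's y axis through this point. Axes as press
- lever_ball (a point): centre of the black ball, 35 mm diameter, at the free end of the lever, a 12 mm steel rod, 180 mm from lever_pivot. Press frame: raised (-148, 68, 283) mm, lever level (-180, 68, 180) mm. Free space all round it. Its x axis runs along the lever from ball to hub, y is the swing axis
- lever (a joint): angle of the press lever, rad: 0 = raised at rest, 35 degrees above level, growing as the ball goes down; 0.61 = level, pins at their working stroke (plate 12 mm down); end of travel 0.92. A spring returns it to 0: pushing the ball straight down takes about 4 N at the start and 9 to 10 N at level; let go, it rises
- switch_box: grey switch box of the tester, fixed, 150 x 120 mm, 60 mm high, with a black bar knob on top and two lamps and a small capped socket (up to 6 mm high) behind it. Origin: centre of the underside, on the mat; x to the back (lamps), y left, z up. The knob's axis is at (-30, 0) mm
- knob_grip (a point): point on the knob's axis at grip height, 83 mm above the box's underside (22 mm above the knob's foot). The knob is a bar 46 mm long, 13 mm wide, from 5 to 31 mm above its foot, on a round skirt of 48 mm diameter. Turns with the knob: x along the bar towards the end with the white line, z up
- knob (a joint): angle of the knob, rad, growing clockwise from above: 0 = off (bar 30 degrees left of the box's x axis), 1.047 = on (30 degrees right), stops at both ends. Over-centre detent: resists with 0.06 N m at first, tips over at 0.52, then pulls itself on to 1.047 and stays
- tweezers: bystander: steel tweezers lying on the mat, 125 mm long, 8 mm high; origin at the centre of the underside
- screwdriver: bystander: small screwdriver lying on the mat, 160 mm long; origin under its middle
- phone_frame: bystander: dark phone frame lying on the mat, 150 x 72 x 7 mm; origin at the centre of the underside
- brush: bystander: small brush with wooden handle lying on the mat, 140 mm long; origin under its middle
- bottle: bystander: clear plastic bottle, 54 mm diameter, 110 mm high; origin at the centre of its foot
- spool: bystander: solder spool standing on end, 64 mm diameter, 40 mm high; origin at the centre of its foot
- screw_tray: bystander: white divided tray, 100 x 70 x 22 mm; origin at the centre of the underside

How it is judged:
By the outcome, as a careful person would: the job done as asked, in the order asked, and still so for the second after the job is handed in, while the arm keeps its last pose, push and grip.
It also fails if it takes over 66 s, if anything falls off the work surface, if the arm or the gripper's body presses on something with over 40 N, if the wrist force passes 120 N, or if a joint passes its speed limit or range.

## Working session

There is one attempt and no reset: what is moved stays moved. The work goes in short steps, Python scripts to look and compute and a tool call to move; the robot and the scene stay as the last step left them, time stands still between calls to the robot, and variables do not carry over. Pictures are saved under pics/ and viewed, at most 10 in all, crops included, and the job is handed in when it is done.

Besides the shell and the picture viewer there is one more tool, called by a JSON object that holds its "method" and its "body". servo_tool: Moves the arm, as the interface text tells. Its arguments: {"type":"object","properties":{"moves":{"type":"array"}},"required":["moves"]}

```bash
mkdir -p pics; python3 - <<'E'
from plant import manip
import cv2,numpy as np
for n in ("scene","top"):
    f=manip.grab_frame(n); cv2.imwrite(f"pics/{n}0.png",f["image"]); np.savez(f"{n}0.npz",**f)
    print(n,f["mtx"].round(1).tolist(),f["eye"],np.round(f["rotation"],3).tolist())
s=manip.state();print(s)
E
```

```text
scene [[497.7, 0.0, 312.1], [0.0, 497.7, 236.1], [0.0, 0.0, 1.0]] [ 0.92368037 -0.59181766  1.06113666] [-0.32, 0.906, 0.262, -0.086]
top [[589.6, 0.0, 320.1], [0.0, 589.6, 243.5], [0.0, 0.0, 1.0]] [ 0.48208825 -0.00647301  1.48122155] [0.023, -0.701, 0.712, -0.023]
{'time': 0.1, 'joint_pos': array([ 1.17701122e+00,  5.33209178e-02,  1.61416907e+00,  7.15461202e-06,
        1.47599624e+00, -1.19031665e-01]), 'joint_vel': array([ 0.0003734 ,  0.00097727, -0.00419916, -0.00020861,  0.00020986,
       -0.00078872]), 'joint_efforts': array([ 5.65121936e-04, -3.94904029e+01, -3.71362746e+01, -8.70994472e-05,
        3.89640976e-03, -2.23730513e-05]), 'tool_pos': array([0.16937614, 0.60104933, 0.24415989]), 'tool_rot': array([-2.43556646e-04,  1.36945301e-01,  9.90578158e-01, -9.14928336e-04]), 'contact_force': array([ 0.08517311, -0.40290621, -0.14368773]), 'ft_torque': array([-0.01272522, -0.00565524,  0.00288742]), 'grasp_force': 0.0, 'gripper_width': 1.001097764629827}
```

View pics/scene0.png

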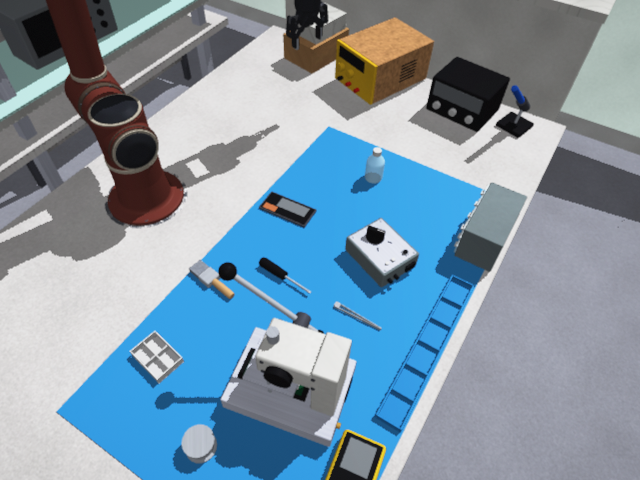

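View pics/top0.png

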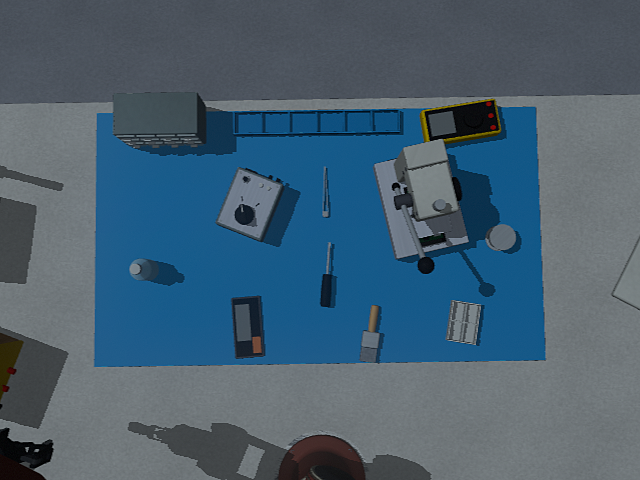

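The scene view shows the lever ball at (228,271) and the knob at (376,235). In the top view the ball is at (426,265), the knob at (244,214), the box around (252,204) and the press around (425,200). Next I'll measure them.

```bash
cat > h.py <<'E'
import numpy as np,cv2
from scipy.spatial.transform import Rotation as R
def ld(n): return dict(np.load(n+".npz"))
def rot(f): return R.from_quat(f["rotation"],scalar_first=True).as_matrix()
def ray(f,p): return rot(f)@np.linalg.solve(f["mtx"],[p[0],p[1],1.])
def onz(f,p,z):
    d=ray(f,p); return f["eye"]+d*(z-f["eye"][2])/d[2]
def tri(f,p,g,q):
    A=[];b=[]
    a,c=ray(f,p),ray(g,q); a/=np.linalg.norm(a); c/=np.linalg.norm(c)
    t=np.linalg.lstsq(np.c_[a,-c],g["eye"]-f["eye"],rcond=None)[0]
    P,Q=f["eye"]+t[0]*a,g["eye"]+t[1]*c
    return (P+Q)/2,np.linalg.norm(P-Q)
def proj(f,X):
    c=rot(f).T@(np.array(X)-f["eye"]); u=f["mtx"]@c; return u[:2]/u[2]
def blobs(m,off=(0,0)):
    n,l,s,c=cv2.connectedComponentsWithStats(m.astype(np.uint8))
    return [(int(s[i,4]),(c[i]+off).round(1).tolist()) for i in range(1,n) if s[i,4]>15]
E
python3 - <<'E'
from h import *
t,s=ld("top0"),ld("scene0")
def dark(f,x0,x1,y0,y1,th=45): return f["image"][y0:y1,x0:x1].max(2)<th
for n,f,w in(("ball top",t,(408,445,248,285)),("ball sc",s,(212,245,256,286)),("knob top",t,(228,262,198,232)),("knob sc",s,(355,395,220,255))):
    x0,x1,y0,y1=w
    for th in(30,45,60): print(n,th,blobs(dark(f,*w,th),(x0,y0)))
# bright box/base in top: non-blue, mid gray
im=t["image"].astype(int); sat=im.max(2)-im.min(2)
m=((sat<40)&(im.min(2)>90)).astype(np.uint8)
for nm,(x0,x1,y0,y1) in dict(box=(205,300,155,250),press=(365,485,130,275)).items():
    k=m[y0:y1,x0:x1]
    c=max(cv2.findContours(k,0,2,offset=(x0,y0))[0],key=cv2.contourArea)
    r=cv2.minAreaRect(c); bp=cv2.boxPoints(r); print(nm,bp.round(1).tolist(),cv2.contourArea(c))
    W=np.array([onz(t,p,.06 if nm=="box" else .05) for p in bp]); print(W.round(4).tolist(),np.linalg.norm(np.diff(W,axis=0),axis=1))
a=cv2.resize(t["image"][150:250,200:310],None,fx=4,fy=4,interpolation=2);b=cv2.resize(s["image"][210:290,340:425],None,fx=4,fy=4,interpolation=2)
o=np.zeros((400,780,3),np.uint8);o[:400,:440]=a;o[:320,440:780]=b;cv2.imwrite("pics/k.png",o)
E
```

```text
ball top 30 [(208, [425.5, 264.9])]
ball top 45 [(218, [425.6, 264.9])]
ball top 60 [(228, [425.4, 264.9])]
ball sc 30 [(216, [227.0, 271.2])]
ball sc 45 [(232, [227.0, 271.1])]
ball sc 60 [(234, [227.0, 271.2])]
knob top 30 []
knob top 45 [(269, [244.1, 214.7])]
knob top 60 [(286, [244.2, 214.6])]
knob sc 30 [(202, [374.2, 235.2])]
knob sc 45 [(218, [374.0, 235.2])]
knob sc 60 [(226, [374.1, 235.4])]
box [[217.3000030517578, 221.10000610351562], [238.39999389648438, 168.39999389648438], [280.20001220703125, 185.10000610351562], [259.1000061035156, 237.8000030517578]] 2454.5
[[0.6318, 0.2399, 0.06], [0.7601, 0.188, 0.06], [0.7176, 0.0868, 0.06], [0.5898, 0.1392, 0.06]] [0.13840176 0.10973831 0.13814296]
press [[372.70001220703125, 164.10000610351562], [399.0, 157.39999389648438], [424.0, 256.0], [397.70001220703125, 262.70001220703125]] 1760.0
[[0.7678, -0.1401, 0.05], [0.7834, -0.205, 0.05], [0.5403, -0.26, 0.05], [0.525, -0.1957, 0.05]] [0.06678769 0.24924246 0.06606631]
```

View pics/k.png

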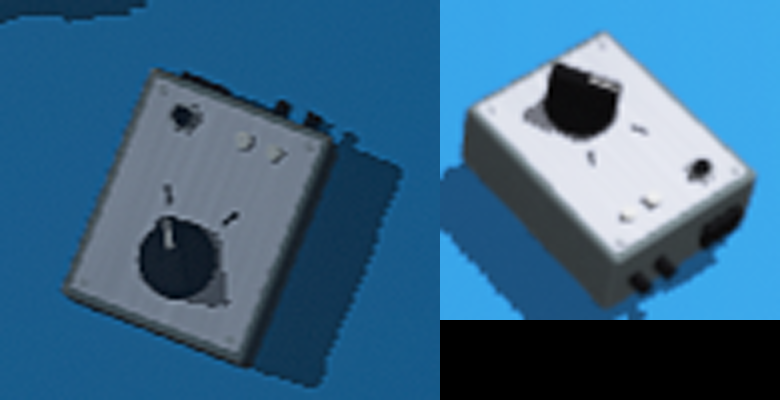

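```bash
python3 - <<'E'
from h import *
t,s=ld("top0"),ld("scene0")
print("ball",tri(t,(425.5,264.9),s,(227,271.2)), onz(t,(425.5,264.9),.283),onz(s,(227,271.2),.283))
print("knob tri",tri(t,(244.2,214.7),s,(374.1,235.3)))
for z in(.065,.08): print(onz(t,(244.2,214.7),z),onz(s,(374.1,235.3),z))
print("box",[onz(t,p,.06).round(4) for p in((238.7,167.5),(282.5,183.8),(261.2,240.5),(216.2,222.5))])
q=[(603,30),(755,175),(610,252),(468,108)]
print("box sc",[onz(s,(340+(x-440)/4,210+y/4),.06).round(4) for x,y in q])
# white line in both, ticks at z=.06
print("tick",onz(t,(200+168/4,150+193/4),.06),onz(t,(200+231/4,150+217/4),.06))
print("tick sc",onz(s,(340+(591-440)/4,210+157/4),.06),onz(s,(340+(640-440)/4,210+128/4),.06))
print("line",onz(t,(200+168/4,150+233/4),.092),onz(s,(340+(605-440)/4,210+82/4),.092))
a=cv2.resize(t["image"][130:280,360:480],None,fx=4,fy=4,interpolation=2);b=cv2.resize(s["image"][250:450,205:365],None,fx=2,fy=2,interpolation=2)
o=np.zeros((600,800,3),np.uint8);o[:600,:480]=a;o[:400,480:800]=b;cv2.imwrite("pics/p.png",o)
E
```

```text
ball (array([ 0.51255894, -0.22011686,  0.28928976]), np.float64(0.00015135764202939378)) [ 0.51266206 -0.22129441  0.283     ] [ 0.50927064 -0.2170424   0.283     ]
knob tri (array([0.64486443, 0.17300151, 0.07321737]), np.float64(0.0002822440723371518))
[0.64593636 0.17412532 0.065     ] [0.64243229 0.17927159 0.065     ]
[0.64420095 0.1722125  0.08      ] [0.64666737 0.1676604  0.08      ]
box [array([0.7623, 0.1874, 0.06  ]), array([0.7206, 0.0811, 0.06  ]), array([0.5832, 0.1341, 0.06  ]), array([0.6285, 0.2427, 0.06  ])]
box sc [array([0.6277, 0.2468, 0.06  ]), array([0.7635, 0.1906, 0.06  ]), array([0.7131, 0.0892, 0.06  ]), array([0.5846, 0.1405, 0.06  ])]
tick [0.68673661 0.17983311 0.06      ] [0.67150573 0.14172589 0.06      ]
tick sc [0.66985532 0.14780855 0.06      ] [0.68562988 0.18547466 0.06      ]
line [0.65825895 0.17579278 0.092     ] [0.65807999 0.18192808 0.092     ]
```

View pics/p.png

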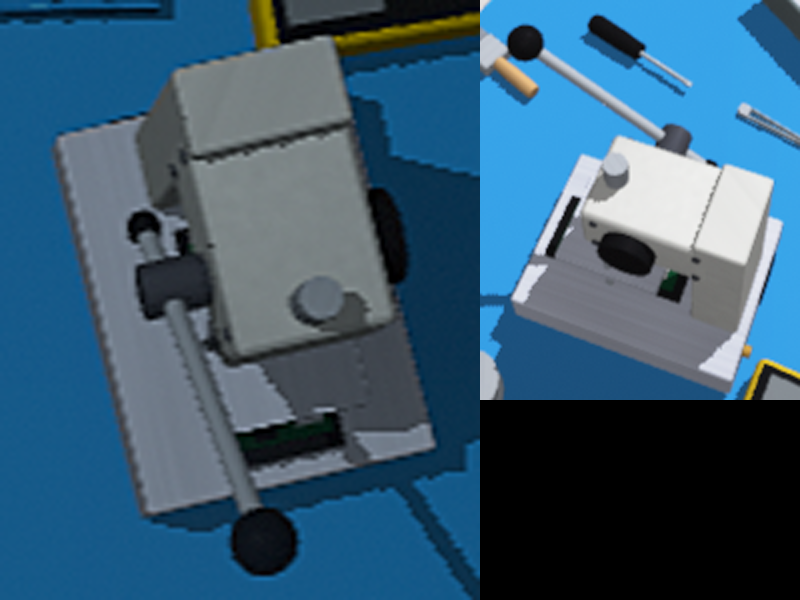

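The press crop shows the base's left edge running from (55,135) to (145,515), the ball at (263,540) and the hub at (172,287). Yaw is about +13°. The box is near (0.673, 0.164) with yaw −22°, which puts the knob axis near (0.645, 0.174) and the bar at +8°. I'll move above the knob first.

{"method": "servo_tool", "body": {"moves": [[[-36, -17.6, 0, 0, 0, 0, 85], [-36, -17.6, 0, 0, 0, 0, 85], [-36, -17.6, 0, 0, 0, 0, 85], [-36, -17.6, 0, 0, 0, 0, 85], [-36, -17.6, 0, 0, 0, 0, 85], [-36, -17.6, 0, 0, 0, 0, 85], [-36, -17.6, 0, 0, 0, 0, 85], [-36, -17.6, 0, 0, 0, 0, 85], [-36, -17.6, 0, 0, 0, 0, 85], [-36, -17.6, 0, 0, 0, 0, 85], [-36, -17.6, 0, 0, 0, 0, 85], [-36, -17.6, 0, 0, 0, 0, 85]]]}}

```text
time: 1.6
tool_pos: [0.5287, 0.2799, 0.2447]
tool_rot: [-0.0, 0.137, 0.991, -0.0]
contact_force: [0.6, -0.0, 0.9]
gripper_width: 0.997
grasp_force: 0.0
```

{"method": "servo_tool", "body": {"moves": [[[-36, -17.6, 0, 0, 0, 0, 85], [-36, -17.6, 0, 0, 0, 0, 85], [-36, -17.6, 0, 0, 0, 0, 85], [-36, -17.6, 0, 0, 0, 0, 85], [0, 0, 0, 0, 0, -8, 85], [0, 0, 0, 0, 0, -8, 85], [0, 0, 0, 0, 0, -7.7, 85], [0, 0, 10, 0, 0, 0, 85], [0, 0, 0, 0, 0, 0, 85]]]}}

```text
time: 2.72
tool_pos: [0.6466, 0.1741, 0.2331]
tool_rot: [-0.002, -0.068, 0.998, -0.0]
contact_force: [0.2, 0.4, -1.1]
gripper_width: 0.995
grasp_force: 0.0
```

```bash
python3 - <<'E'
from plant import manip
import cv2,numpy as np
from h import *
f=manip.grab_frame("wrist"); cv2.imwrite("pics/w1.png",f["image"]); np.savez("w1.npz",**f)
s=manip.state();print(s["time"],s["tool_pos"],R.from_quat(s["tool_rot"],scalar_first=True).as_matrix().round(3),s["joint_pos"].round(3))
for z in (.066,.092): print(proj(f,(.645,.174,z)))
E
```

```text
2.775 [0.64689895 0.17413017 0.23379425] [[-0.991 -0.137 -0.002]
 [-0.137  0.991 -0.   ]
 [ 0.002 -0.    -1.   ]] [ 0.152  0.165  1.511 -0.     1.468 -1.556]
[316.44646765 229.37131151]
[316.55154943 236.0190722 ]
```

View pics/w1.png

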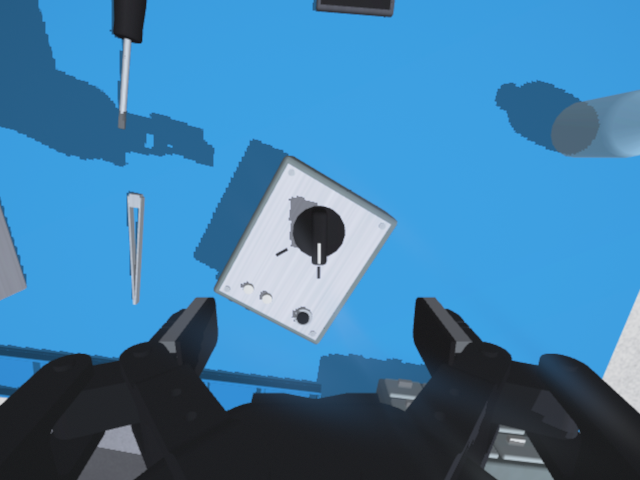

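The wrist view shows the knob at about (319,231) with its bar vertical in the image. That is about 2 mm left (+y) of my estimate, and the bar is aligned with the tool x axis. I'll descend and grip.

{"method": "servo_tool", "body": {"moves": [[[2, 2, 30, 0, 0, 0, 60], [0, 0, 30, 0, 0, 0, 60], [0, 0, 30, 0, 0, 0, 60], [0, 0, 30, 0, 0, 0, 60], [0, 0, 20, 0, 0, 0, 60], [0, 0, 10, 0, 0, 0, 50], [0, 0, 0, 0, 0, 0, 30], [0, 0, 0, 0, 0, 0, 5], [0, 0, 0, 0, 0, 0, 5], [0, 0, 0, 0, 0, 0, 5], [0, 0, 0, 0, 0, 0, 5], [0, 0, 0, 0, 0, 0, 5]]]}}

```text
time: 4.28
tool_pos: [0.6462, 0.1769, 0.0871]
tool_rot: [0.001, -0.069, 0.998, 0.001]
contact_force: [-1.7, 4.8, 6.0]
gripper_width: 0.138
grasp_force: 62.2
```

{"method": "servo_tool", "body": {"moves": [[[0, 0, 0, 0, 0, 6, 5], [0, 0, 0, 0, 0, 6, 5], [0, 0, 0, 0, 0, 6, 5], [0, 0, 0, 0, 0, 6, 5], [0, 0, 0, 0, 0, 6, 5], [0, 0, 0, 0, 0, 6, 5], [0, 0, 0, 0, 0, 6, 5], [0, 0, 0, 0, 0, 6, 5], [0, 0, 0, 0, 0, 6, 5], [0, 0, 0, 0, 0, 6, 5], [0, 0, 0, 0, 0, 0, 5]]]}}

```text
time: 5.65
tool_pos: [0.646, 0.1769, 0.087]
tool_rot: [0.0, 0.439, 0.899, 0.001]
contact_force: [-0.8, 4.5, 4.9]
gripper_width: 0.137
grasp_force: 62.2
```

{"method": "servo_tool", "body": {"moves": [[[0, 0, 0, 0, 0, 0, 40], [0, 0, 0, 0, 0, 0, 60], [0, 0, 0, 0, 0, 0, 60], [0, 0, 0, 0, 0, 0, 60], [0, 0, -30, 0, 0, 0, 60], [0, 0, -40, 0, 0, 0, 60], [0, 0, -40, 0, 0, 0, 60], [0, 0, -40, 0, 0, 0, 60], [0, 0, 0, 0, 0, 0, 60]]]}}

```text
time: 6.78
tool_pos: [0.6476, 0.1762, 0.2408]
tool_rot: [0.004, 0.439, 0.899, 0.003]
contact_force: [-0.1, 0.4, 0.1]
gripper_width: 0.704
grasp_force: 0.0
```

```bash
python3 - <<'E'
from plant import manip
import cv2,numpy as np
from h import *
f=manip.grab_frame("wrist"); cv2.imwrite("pics/w2.png",f["image"]); np.savez("w2.npz",**f)
s=manip.state();print(s["time"],s["tool_pos"],R.from_quat(s["tool_rot"],scalar_first=True).as_matrix().round(3),s["joint_pos"].round(3))
E
```

```text
6.825 [0.64633111 0.17593091 0.23768761] [[-0.615  0.789  0.004]
 [ 0.789  0.615  0.   ]
 [-0.002  0.004 -1.   ]] [ 0.155  0.158  1.512 -0.     1.467 -0.507]
```

View pics/w2.png

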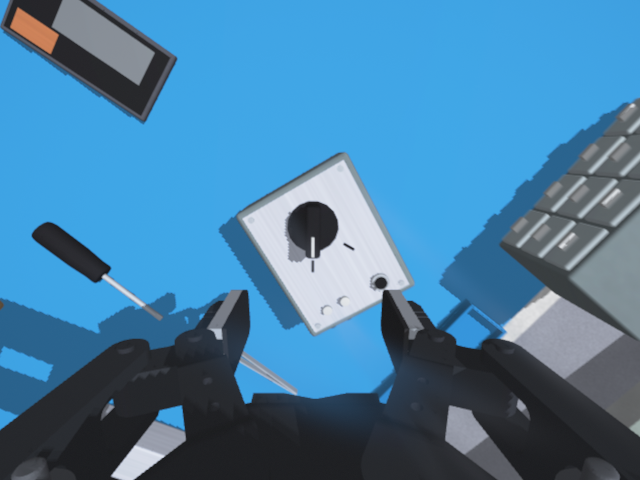

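The white line at (313,245) now points at the "on" tick at (313,267), so the knob is on. Next I go above the lever ball.

{"method": "servo_tool", "body": {"moves": [[[0, 0, -40, 0, 0, 0, 70], [0, 0, -40, 0, 0, 0, 70], [-23, -35, -10, 0, 0, 0, 70], [-23, -35, -10, 0, 0, 0, 70], [-23, -35, -10, 0, 0, 0, 70], [-23, -35, -10, 0, 0, 0, 70], [-23, -35, -10, 0, 0, 0, 70], [-23, -35, -10, 0, 0, 0, 70], [-23, -35, -10, 0, 0, 0, 70], [-23, -35, -10, 0, 0, 0, 70], [-23, -35, 0, 0, 0, 0, 70], [-23, -35, 0, 0, 0, 0, 70]]]}}

```text
time: 8.32
tool_pos: [0.5099, -0.2219, 0.3931]
tool_rot: [-0.002, 0.439, 0.899, 0.0]
contact_force: [1.3, 0.3, -0.1]
gripper_width: 0.824
grasp_force: 0.0
```

{"method": "servo_tool", "body": {"moves": [[[0, 0, 0, 0, 0, -8, 70], [0, 0, 0, 0, 0, -8, 70], [0, 0, 0, 0, 0, -8, 70], [0, 0, 0, 0, 0, -8, 70], [0, 0, 0, 0, 0, -8, 70], [0, 0, 0, 0, 0, -8, 70], [0, 0, 0, 0, 0, -8, 70], [0, 0, 0, 0, 0, -9, 70], [0, 0, 0, 0, 0, 0, 70], [0, 0, 0, 0, 0, 0, 70]]]}}

```text
time: 9.57
tool_pos: [0.5107, -0.2207, 0.3941]
tool_rot: [-0.001, -0.112, 0.994, 0.001]
contact_force: [-0.3, 0.3, -0.7]
gripper_width: 0.82
grasp_force: 0.0
```

```bash
python3 - <<'E'
from plant import manip
import cv2,numpy as np
from h import *
f=manip.grab_frame("wrist"); cv2.imwrite("pics/w3.png",f["image"]); np.savez("w3.npz",**f)
s=manip.state();print(s["time"],s["tool_pos"],R.from_quat(s["tool_rot"],scalar_first=True).as_matrix().round(3),s["joint_pos"].round(3))
print(proj(f,(.511,-.22,.283)),f["eye"],f["mtx"][0,0])
E
```

```text
9.625 [ 0.51068831 -0.22067504  0.39443311] [[-0.975 -0.223 -0.001]
 [-0.223  0.975  0.001]
 [ 0.001  0.001 -1.   ]] [-0.542 -0.155  1.569 -0.     1.729 -2.337]
[317.10173711 247.90636726] [ 0.44570236 -0.23664728  0.52300398] 331.2165923720334
```

View pics/w3.png

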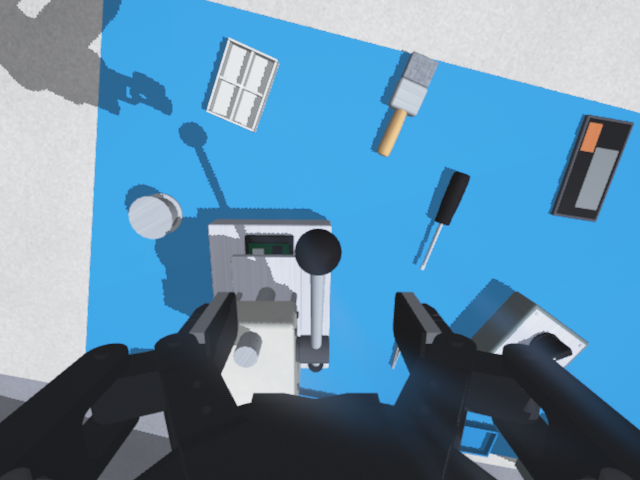

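The ball sits at about (318,252) in the wrist view, with the lever rod vertical in the image, so the tool is aligned with the press. I'll refine by intersecting the three views.

```bash
python3 - <<'E'
from h import *
w,t,s=ld("w3"),ld("top0"),ld("scene0")
m=w["image"][225:280,290:348].max(2)<50
b=blobs(m,(290,225));print(b)
p=max(b)[1]
# constrain z: average of rays at z=.283 plus LS
obs=[(w,p),(t,(425.5,264.9)),(s,(227,271.2))]
A=np.zeros((3,3));r=np.zeros(3)
for f,q in obs:
    print(onz(f,q,.283).round(4)); d=ray(f,q);d/=np.linalg.norm(d);P=np.eye(3)-np.outer(d,d);A+=P;r+=P@f["eye"]
print("LS",np.linalg.solve(A,r))
# base left edge columns in wrist
g=w["image"][235:330,322:340].astype(int);e=np.abs(np.diff(g.sum(2),axis=1)).argmax(1)+322;print(e[::10])
E
```

```text
[(708, [324.8, 244.1]), (18, [296.6, 255.1])]
[ 0.5068 -0.215   0.283 ]
[ 0.5127 -0.2213  0.283 ]
[ 0.5093 -0.217   0.283 ]
LS [ 0.50974146 -0.21792179  0.28448307]
[333 333 329 336 330 329 329 329 329 329]
```

{"method": "servo_tool", "body": {"moves": [[[-1.5, 0, 30, 0, 0, 0, 70], [0, 0, 30, 0, 0, 0, 70], [0, 0, 30, 0, 0, 0, 70], [0, 0, 16, 0, 0, 0, 70], [0, 0, 10, 0, 0, 0, 70], [0, 0, 0, 0, 0, 0, 50], [0, 0, 0, 0, 0, 0, 25], [0, 0, 0, 0, 0, 0, 25], [0, 0, 0, 0, 0, 0, 25], [0, 0, 0, 0, 0, 0, 25], [0, 0, 0, 0, 0, 0, 25]]]}}

```text
time: 11.0
tool_pos: [0.5122, -0.2182, 0.2813]
tool_rot: [0.0, -0.113, 0.994, 0.002]
contact_force: [-3.8, 8.4, 5.0]
gripper_width: 0.379
grasp_force: 59.2
```

```bash
python3 - <<'E'
from plant import manip
import cv2
f=manip.grab_frame("scene");g=manip.grab_frame("wrist")
import numpy as np
o=np.zeros((480,800,3),np.uint8);o[:,:320]=cv2.resize(f["image"][190:430,165:325],None,fx=2,fy=2);o[:,320:]=g["image"][:,80:560]
cv2.imwrite("pics/g.png",o);s=manip.state();print(s["tool_pos"],s["contact_force"],s["gripper_width"]*85,s["grasp_force"])
E
```

```text
[ 0.51219398 -0.21824006  0.28131255] [-4.07598294  7.64421286  4.79945546] 32.299620786951365 59.17951226234436
```

View pics/g.png

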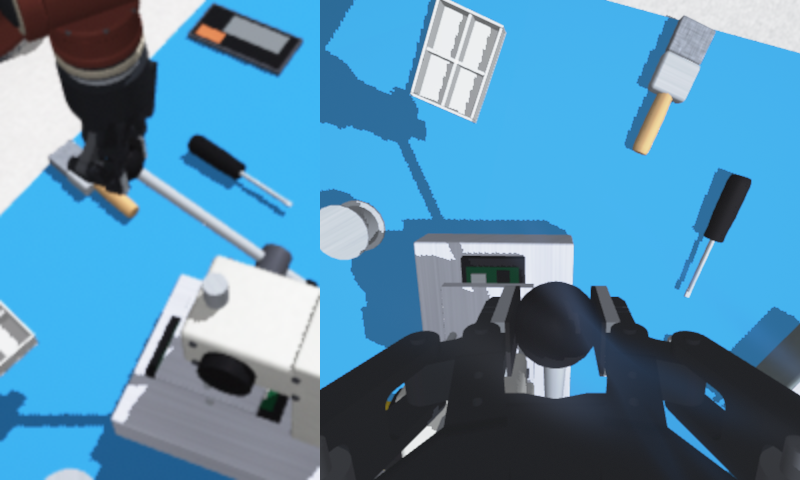

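The ball is between the pads at about (555,325) in the composite and the opening is 32 mm, so the grip is good. I'll bring the lever down along its arc.

{"method": "servo_tool", "body": {"moves": [[[4.2, 1, 6.6, 0, 0, 0, 25], [4.2, 1, 6.6, 0, 0, 0, 25], [3.6, 0, 7, 0, 0, 0, 25], [3.6, 0, 7, 0, 0, 0, 25], [3, 0, 7.2, 0, 0, 0, 25], [3, 0, 7.2, 0, 0, 0, 25], [2.4, 0, 7.5, 0, 0, 0, 25], [2.4, 0, 7.5, 0, 0, 0, 25], [1.7, 0, 7.7, 0, 0, 0, 25], [1.7, 0, 7.7, 0, 0, 0, 25], [1, 0, 7.8, 0, 0, 0, 25], [0, 0, 0, 0, 0, 0, 25]]]}}

```text
time: 12.6
tool_pos: [0.4829, -0.2246, 0.2028]
tool_rot: [0.002, -0.113, 0.994, 0.001]
contact_force: [-4.1, 6.0, 9.8]
gripper_width: 0.38
grasp_force: 64.3
```

```bash
cat > m.py <<'E'
from plant import manip
import sys
from h import *
for n in("scene","wrist","top"): f=manip.grab_frame(n); np.savez(sys.argv[1]+n+".npz",**f); cv2.imwrite(f"pics/{sys.argv[1]}{n}.png",f["image"])
s=manip.state();print(s["time"],s["tool_pos"],s["contact_force"],s["ft_torque"],s["gripper_width"]*85,s["grasp_force"])
E
python3 m.py a
```

```text
12.75 [ 0.48299251 -0.22460129  0.20340147] [-3.90814528  7.11417676  8.73303054] [1.28964255 0.43645884 0.18152312] 32.52522257208215 64.34571862220764
```

{"method": "servo_tool", "body": {"moves": [[[1, 0, 7, 0, 0, 0, 25], [0.5, 0, 7, 0, 0, 0, 25], [0.2, 0, 6, 0, 0, 0, 25], [0, 0, 4, 0, 0, 0, 25], [0, 0, 0, 0, 0, 0, 25], [0, 0, 0, 0, 0, 0, 25]]]}}

```text
time: 13.5
tool_pos: [0.4823, -0.2247, 0.1799]
tool_rot: [0.003, -0.113, 0.994, 0.001]
contact_force: [-1.8, 8.0, 10.1]
gripper_width: 0.38
grasp_force: 66.3
```

```bash
python3 m.py b; python3 - <<'E'
from h import *
s,w,t=ld("bscene"),ld("bwrist"),ld("btop")
o=np.zeros((600,800,3),np.uint8);o[:,:400]=cv2.resize(s["image"][230:380,195:295],None,fx=4,fy=4);o[:480,400:]=cv2.resize(t["image"][180:300,375:475],None,fx=4,fy=4)
cv2.imwrite("pics/lv.png",o)
E
```

```text
13.65 [ 0.48226857 -0.2247497   0.17986798] [-2.22947196  7.71279519 10.81102073] [1.51407031 0.11068631 0.26760809] 32.39786923217467 66.3240373134613
```

View pics/lv.png

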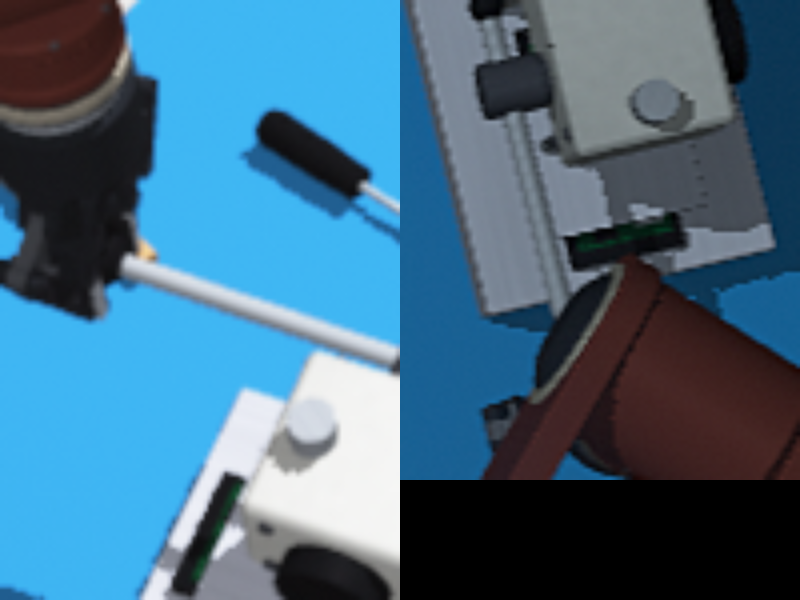

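The scene half shows the rod running from (130,265) to (390,352). I'll compute its slope within the lever's vertical plane, using the initial picture (35°) as the reference.

```bash
python3 - <<'E'
from h import *
yaw=np.radians(12.9);ex=np.array([np.cos(yaw),np.sin(yaw),0]);n=np.array([-np.sin(yaw),np.cos(yaw),0])
for nm,a,b in(("scene0",(237.5,276),(292.5,315)),("ascene",None,None),("bscene",(229,296.8),(290,317.2))):
    f=ld(nm)
    if a is None: a,b=(231,290),(290,316)
    im=f["image"].astype(int);sat=im.max(2)-im.min(2)
    pts=[]
    for u in range(int(a[0])+2,int(b[0])-2):
        v0=a[1]+(b[1]-a[1])*(u-a[0])/(b[0]-a[0]); vs=np.arange(int(v0)-8,int(v0)+9)
        k=vs[(sat[vs,u]<60)&(im[vs,u].min(1)>70)]
        if 3<=len(k)<=9: pts.append((u,k.mean()))
    pts=np.array(pts);c=np.polyfit(*pts.T,1);r=np.abs(np.polyval(c,pts[:,0])-pts[:,1]);g=r<.8;c=np.polyfit(*pts[g].T,1)
    P=[]
    for u in(a[0],b[0]):
        d=ray(f,(u,np.polyval(c,u)));p0=np.array([.5105,-.219,.283]);P.append(f["eye"]+d*((p0-f["eye"])@n)/(d@n))
    v=P[0]-P[1];print(nm,g.sum(),len(pts),c.round(3),np.degrees(np.arctan2(v[2],-v@ex)).round(2),P[0].round(4),P[1].round(4))
E
```

```text
scene0 51 51 [  0.69  114.381] 35.93 [ 0.5308 -0.2144  0.2733] [ 0.6377 -0.1899  0.1938]
ascene 54 55 [  0.42 195.9 ] 11.5 [ 0.5097 -0.2192  0.2093] [ 0.6323 -0.1911  0.1837]
bscene 47 56 [  0.393 206.066] 8.51 [ 0.5035 -0.2206  0.1945] [ 0.6321 -0.1912  0.1748]
```

```bash
python3 - <<'E'
from h import *
yaw=np.radians(12.9);ex=np.array([np.cos(yaw),np.sin(yaw),0]);n=np.array([-np.sin(yaw),np.cos(yaw),0])
for nm,a,b in(("scene0",(240,280),(288,313)),("ascene",(234,294),(284,314.5)),("bscene",(232,298),(286,316))):
    f=ld(nm);im=f["image"].astype(int);sat=im.max(2)-im.min(2);pts=[]
    m=((sat<70)&(im.min(2)>60)).astype(np.uint8)
    for u in range(a[0],b[0]):
        v0=a[1]+(b[1]-a[1])*(u-a[0])/(b[0]-a[0])
        vs=np.arange(int(v0)-12,int(v0)+13);k=np.flatnonzero(m[vs,u]);
        runs=np.split(k,np.flatnonzero(np.diff(k)>1)+1); run=min(runs,key=lambda q:abs(q.mean()-12) if len(q) else 99)
        pts.append((u,vs[0]+run.mean(),len(run)))
    pts=np.array(pts);x,y=pts[:,0],pts[:,1]
    L=cv2.fitLine(np.float32(pts[:,:2]),cv2.DIST_HUBER,0,.01,.01).ravel();sl=L[1]/L[0]
    res=y-(L[3]+sl*(x-L[2]));print(nm,sl.round(3),np.abs(res).max().round(2),pts[::6,1:].round(1).tolist())
    P=[]
    for u in(a[0],b[0]):
        d=ray(f,(u,L[3]+sl*(u-L[2])));p0=np.array([.5105,-.219,.283]);P.append(f["eye"]+d*((p0-f["eye"])@n)/(d@n))
    v=P[0]-P[1];print(np.degrees(np.arctan2(v[2],-v@ex)).round(2),P[0].round(4),P[1].round(4))
E
```

```text
scene0 0.688 0.52 [[280.0, 7.0], [284.0, 7.0], [288.0, 7.0], [292.0, 7.0], [296.0, 7.0], [300.5, 6.0], [305.0, 7.0], [309.0, 7.0]]
35.83 [ 0.5355 -0.2133  0.2697] [ 0.6286 -0.192   0.2007]
ascene 0.41 0.5 [[294.5, 6.0], [296.5, 6.0], [299.5, 6.0], [301.5, 6.0], [304.5, 6.0], [306.5, 6.0], [309.5, 6.0], [311.5, 6.0], [314.5, 6.0]]
10.44 [ 0.5159 -0.2178  0.2074] [ 0.6199 -0.1939  0.1877]
bscene 0.35 4.34 [[297.5, 6.0], [300.0, 5.0], [302.0, 5.0], [304.5, 6.0], [306.5, 6.0], [308.5, 6.0], [310.5, 6.0], [312.5, 6.0], [319.0, 15.0]]
3.94 [ 0.5096 -0.2192  0.1909] [ 0.6239 -0.193   0.1828]
```

```bash
cat > ang.py <<'E'
from h import *
import sys
yaw=np.radians(12.9);ex=np.array([np.cos(yaw),np.sin(yaw),0]);n=np.array([-np.sin(yaw),np.cos(yaw),0]);p0=np.array([.5105,-.219,.283])
def rod(nm,a,b):
    f=ld(nm);im=f["image"].astype(int);sat=im.max(2)-im.min(2);pts=[]
    m=(sat<70)&(im.min(2)>60)
    for u in range(a[0],b[0]):
        v0=a[1]+(b[1]-a[1])*(u-a[0])/(b[0]-a[0])
        vs=np.arange(int(v0)-12,int(v0)+13);k=np.flatnonzero(m[vs,u])
        run=min(np.split(k,np.flatnonzero(np.diff(k)>1)+1),key=lambda q:abs(q.mean()-12) if len(q) else 99)
        if 4<len(run)<8: pts.append((u,vs[0]+run.mean()))
    L=cv2.fitLine(np.float32(pts),cv2.DIST_HUBER,0,.01,.01).ravel();P=[]
    for u in(a[0],b[0]):
        d=ray(f,(u,L[3]+L[1]/L[0]*(u-L[2])));P.append(f["eye"]+d*((p0-f["eye"])@n)/(d@n))
    P=np.array(P);X=(P-p0)@ex-.148; # press x
    return len(pts),X,P[:,2]
res={}
for nm,a,b in(("scene0",(238,279),(288,313)),("ascene",(234,294),(284,314.5)),("bscene",(232,298),(279,314)),("cscene",(232,300),(279,315))):
    try: k,X,Z=rod(nm,a,b)
    except FileNotFoundError: break
    if nm=="scene0":
        true=.18-np.tan(np.radians(35))*X; bias=np.polyfit(X,Z-true,1); print("bias mm",(Z-true)*1e3)
    Zc=Z-np.polyval(bias,X)
    print(nm,k,"raw",np.degrees(np.arctan((Z[0]-Z[1])/(X[1]-X[0]))).round(2),"corr",np.degrees(np.arctan((Zc[0]-Zc[1])/(X[1]-X[0]))).round(2),"via pivot",np.degrees(np.arctan((Zc[0]-.18)/-X[0])).round(2))
E
python3 ang.py
```

```text
bias mm [4.17804364 1.91190974]
scene0 49 raw 35.87 corr 35.0 via pivot 35.0
ascene 50 raw 10.44 corr 9.17 via pivot 9.11
bscene 46 raw 3.76 corr 2.46 via pivot 2.33
```

{"method": "servo_tool", "body": {"moves": [[[0, 0, 3, 0, 0, 0, 25], [0, 0, 3, 0, 0, 0, 25], [0, 0, 0, 0, 0, 0, 25], [0, 0, 0, 0, 0, 0, 25]]]}}

```text
time: 14.15
tool_pos: [0.4827, -0.2247, 0.174]
tool_rot: [0.003, -0.113, 0.994, 0.001]
contact_force: [-0.5, 8.6, 11.2]
gripper_width: 0.379
grasp_force: 66.9
```

```bash
python3 m.py c; python3 ang.py
```

```text
14.3 [ 0.48270028 -0.22466062  0.17407456] [-0.47583311  8.69684785 11.43567743] [ 1.57683715 -0.16268652  0.20603935] 32.205177665467 66.8785572052002
bias mm [4.17804364 1.91190974]
scene0 49 raw 35.87 corr 35.0 via pivot 35.0
ascene 50 raw 10.44 corr 9.17 via pivot 9.11
bscene 46 raw 3.76 corr 2.46 via pivot 2.33
cscene 46 raw 2.05 corr 0.74 via pivot 0.51
```

The image puts the lever at +0.6° and the arm kinematics put it at about −1.3°, so it is level. I'll hold it there.

{"method": "servo_tool", "body": {"moves": [[[0, 0, 0, 0, 0, 0, 25], [0, 0, 0, 0, 0, 0, 25], [0, 0, 0, 0, 0, 0, 25], [0, 0, 0, 0, 0, 0, 25], [0, 0, 0, 0, 0, 0, 25], [0, 0, 0, 0, 0, 0, 25], [0, 0, 0, 0, 0, 0, 25], [0, 0, 0, 0, 0, 0, 25], [0, 0, 0, 0, 0, 0, 25], [0, 0, 0, 0, 0, 0, 25], [0, 0, 0, 0, 0, 0, 25], [0, 0, 0, 0, 0, 0, 25]]]}}

```text
time: 15.8
tool_pos: [0.4827, -0.2246, 0.1741]
tool_rot: [0.003, -0.113, 0.994, 0.001]
contact_force: [-1.0, 8.1, 12.3]
gripper_width: 0.379
grasp_force: 66.9
```

{"method": "servo_tool", "body": {"moves": [[[0, 0, 0, 0, 0, 0, 25], [0, 0, 0, 0, 0, 0, 25], [0, 0, 0, 0, 0, 0, 25], [0, 0, 0, 0, 0, 0, 25], [0, 0, 0, 0, 0, 0, 25], [0, 0, 0, 0, 0, 0, 25], [0, 0, 0, 0, 0, 0, 25], [0, 0, 0, 0, 0, 0, 25], [0, 0, 0, 0, 0, 0, 25], [0, 0, 0, 0, 0, 0, 25], [0, 0, 0, 0, 0, 0, 25], [0, 0, 0, 0, 0, 0, 25]]]}}

```text
time: 17.3
tool_pos: [0.4827, -0.2247, 0.1741]
tool_rot: [0.003, -0.113, 0.994, 0.001]
contact_force: [-0.3, 8.7, 10.9]
gripper_width: 0.377
grasp_force: 66.9
```

```bash
python3 m.py c; python3 ang.py | tail -1; python3 -c "
from plant import manip
print(manip.job_done())"
```

```text
17.45 [ 0.48267643 -0.22466077  0.17406557] [-1.2546664   9.08905617 11.81755176] [ 1.58469892 -0.11272842  0.22023136] 32.28421851444351 66.87827110290527
cscene 46 raw 2.05 corr 0.74 via pivot 0.51
the job is handed in; nothing more can be done
None
```

I turned the knob to on, then brought the lever level (measured within about 1.5°), held it steady for about 3 s, and handed the job in at 17.5 s with the gripper still holding it; no verdict was returned.

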